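# Gauge two sleeves and hold the reject in tongs

### The job

Test the two loose metal sleeves on the gauge: slide one onto each of the stepped pins and let go. The one with the wide bore goes right down to the plate, the tight one stops on the step and stands higher; then pick up the tongs, lift the tight sleeve off its pin with the tongs only, and finish while still holding it in the tongs, at rest, over the middle of the small open reject box and clearly above its rim. Leave the good sleeve fully down on its pin and do not push the other things about.

Things in the scene. Friction and masses are not known exactly. Their poses are not given: they have to be found in the camera images.
- tongs: Steel spring tongs with black grips, lying on their side, 34 mm high, 220 mm long, 110 g, centre of mass near the grips. Frame: x from the spring butt (ends at x = -101 mm) to the jaws (end at 119 mm), y to the left arm, z up; origin midway between the grips, on the underside. The two arms hinge at x = -85 mm and spring apart.
- tongs_grip (a point): Midway between the two black grip panels, 22 mm above the tongs' origin. Each panel is 60 mm long in x (centred here) and 34 mm high (z 0 to 34 mm). Outside width over the panels: 49 mm at rest, about 37.5 mm with the jaws closed on a sleeve. The springs push each panel out with 5 N at rest, 8 N closed on a sleeve; pinch with 25 to 35 N to hold one.
- tongs_jaw (a point): Midway between the flat steel jaws, at x = 105, y = 0, z = 17 mm in the tongs' frame. Each jaw is 28 mm long in x and 26 mm high (z 4 to 30 mm). At rest they are 56 mm apart inside, 66 mm outside. Pinching the grips by 1 mm closes the jaw gap by 2.2 mm; released, they spring open.
- tongs_left (a joint): Closing angle of the left arm of the tongs, rad: 0 = open, about 0.068 when closed on a sleeve, 0.14 at the end. The right arm follows it equally.
- gauge: Fixed dark steel gauge plate, 64 x 200 x 15 mm, origin at the centre of its underside, y along the row to the left, z up. Two upright stepped steel pins at y = +60 and -60 mm; each is 17 mm thick for 16 mm above the plate (z 15 to 31), then 11 mm thick for another 18 mm with a bevelled end (pin top at z = 49 mm).
- pin_left (a point): Centre of the top of the left pin (+y), 49 mm above the table.
- pin_right (a point): Centre of the top of the right pin (-y), 49 mm above the table.
- sleeve_tight: Plain aluminium sleeve with the tight bore of 14 mm: outside diameter 30 mm, height 36 mm, about 35 g. Stands upright on the table at the start. Origin at the centre of its underside, z along its axis. Slid onto a pin it stops on the step, underside 31 mm and top 67 mm above the table. It and the other sleeve may start in either place.
- sleeve_wide: Plain aluminium sleeve with the correct bore of 20 mm: outside diameter 30 mm, height 36 mm, about 35 g. Stands upright on the table at the start. Origin at the centre of its underside, z along its axis. Slid onto a pin it passes the step and goes right down on the plate, underside 15 mm and top 51 mm above the table.
- reject_box: Reject box: fixed small open cardboard carton, 130 x 130 mm, rim 50 mm above the table, walls 4 mm. Origin at the centre of its underside.
- phone_case_1: Bystander: phone case lying flat, 150 x 74 x 11 mm, origin at the centre of its underside.
- phone_case_2: Bystander: another such phone case.
- rivet_jar: Bystander: small glass jar with steel cap, 48 mm across, 55 mm high, origin under its centre.
- mug: Bystander: white mug, 76 mm across, 85 mm high, origin under its centre.
- label_roll: Bystander: roll of labels lying flat, 70 mm across, 30 mm high, origin under its centre.
- awl: Bystander: hand awl lying on the table, 160 mm long.
Things that resemble listed ones, but are neither listed nor needed, are in the scene too. What is shaped like the tongs but brown or yellow is not meant.

How it is judged:
By the outcome, as a careful person would: the job done as asked, in the order asked, and still so for the second after the job is handed in, while the arm keeps its last pose, push and grip.
It also fails if it takes over 72 s, if anything falls off the work surface, if the arm or the gripper's body presses on something with over 40 N, if the wrist force passes 120 N, or if a joint passes its speed limit or range.

### The arm

A 6-joint arm with a two-finger parallel gripper is mounted at the origin on the work surface. World frame = base frame: x ahead of the robot, y to its left, z up, the work surface at z = 0. Lengths are in mm, angles in rad, forces in N, time in s.
With the tool pointing down it reaches from about 300 to 775 mm from the base axis. Payload 14.6 kg.
Tool frame: the origin (TCP) lies on the mounting face of the last link; the fingertips stand 199 mm ahead of it and the grasp point (between the pads) lies 180 mm ahead of it; z points along the fingers, y is the line along which they close (so a half turn about z gives the same grasp; the last joint's range is limited). The gripper opens to 94 mm and grips with 3 to 60 N. Pads are 16 mm wide; open, the fingers measure 119 mm over their backs; the gripper's body (75 mm by 177 mm) begins 78 mm behind the grasp point.
Start: joints at [-1.172, 0.3, 1.521, -0, 1.321, -0.067], TCP at [247.018, -491.399, 404.646] pointing down, gripper open.
Joint ranges: [-3.03, 3.03], [-0.79, 2.21], [0.23, 2.52], [-1.04, 4.18], [0, 3.07], [-2.55, 2.55]. Speed limits (rad/s): [2.22, 2.22, 2.57, 3.14, 3.14, 3.14].

### API

Orientations are given as [roll, pitch, yaw] about the fixed x, y, z axes, in that order (R = Rz(yaw) Ry(pitch) Rx(roll)).
In Python, from cell import manip gives the robot as it stands. The module is installed in compiled form; this text tells all that it offers.
- The arm moves only by the shell command python3 -m creep 'ROWS' [FORCE]. ROWS is a JSON object of lists of equal length, an entry for each row: "slide": the shift along the world's x, y, z in cm, a list of three; "turn": the turn about the world's z in rad; "claw": the opening, from 0 (shut) to 1 (fully open). A call has 1 to 8 rows; each row shifts and turns the commanded pose from where the row before left it; what a row does not reach is not made up. A row lasts 1/8 s, in which the tool goes at most 62.5 mm and 10.7 degrees, less where a joint would pass 70% of its speed; a pose out of reach is approached as far as the arm can. A call with a gripper value outside its range is refused whole. The fingers move at their own pace and stop on an object; FORCE is the grip in N (left out, the last holds). Time passes only in rows, so rows that do not move let the fingers close. It gives the time, the measured TCP pose, the force, the opening and the grip force at its end, in the units of the state.
- manip.read_state(): the state, without advancing time (a new reading comes with each control period).
- manip.camera(name): name is "scene" or "top"; returns (picture, depth): 420x560x3 uint8, red, green, blue; 420x560 float32, mm along the optical axis (not along the pixel's ray), 0 where there is no reading.
- manip.calibration(name): a dict with "intrinsics" (3x3 intrinsics, pixels), "pose" (4x4, takes a point from camera to world coordinates). Camera axes: x right, y up, looking along -z (the intrinsics and any distortion apply to the point x, -y, -z); pixel columns grow to the right and rows downward; lengths in mm; the calibration is good to about 2 mm. A picture is of the moment at which its call begins. calibration takes no time and is no camera call.
- manip.sign_off(): hands the job in; it is judged then, once.
Trained networks look in the newest picture that a camera, given by its name, has taken for a name from the list of things; names that differ only in an ending like _2 or _b are one class to them, and where a whole thing is asked for, a point or a joint stands for the part that bears it (a point fixed in the world has none). Each returns a list of dicts, best first, with "score" (0 to 1); they miss things now and then, are a little off and sometimes report something else, mostly with a low value. They report only what shows in the picture. A call takes as long as a camera call. They do not tell look-alikes from the thing itself.
- manip.cut_out(query, camera): "mask" (420x560 bool, what is visible of it) and "position" ([column, row] in pixels, amid what is visible of it).
The state is a dict: "clock": time; "joints": joint angles; "qd": joint speeds; "effort": joint torques, N m; "eef_pos": TCP position; "eef_rot": TCP orientation; "wrist_force": force on the tool from outside, world axes, zero at the start; "moment": the same for the moment, N m; "finger_gap": finger opening in mm; "finger_force": force on a finger pad.
Only numpy, scipy, OpenCV 4.12 (cv2) and the standard library are available. Lean on these libraries where they do the work, as an engineer would, in place of code of your own. Each camera call takes 0.05 s, during which the arm holds its last target. There are 200 camera calls.

## Working session

There is one attempt and no reset: what is moved stays moved. The work goes in short steps, Python scripts to look and compute and a shell command to move; the robot and the scene stay as the last step left them, time stands still between calls to the robot, and variables do not carry over. Pictures are saved under pics/ and viewed, at most 10 in all, crops included, and the job is handed in when it is done.

```bash
mkdir -p pics
cat > h.py <<'E'
import numpy as np, cv2
from cell import manip
def cloud(name):
    p,d=manip.camera(name); c=manip.calibration(name); K=np.array(c["intrinsics"]);T=np.array(c["pose"])
    v,u=np.mgrid[0:420,0:560]
    X=(u-K[0,2])/K[0,0]*d; Y=(v-K[1,2])/K[1,1]*d
    P=np.stack([X,-Y,-d,np.ones_like(d)],-1)@T.T
    P=P[...,:3].copy(); P[d==0]=np.nan
    return p,P
def save(p,f,s=1.4): cv2.imwrite(f,cv2.resize(p[...,::-1],None,fx=s,fy=s,interpolation=cv2.INTER_CUBIC))
E
python3 - <<'E'
from h import *
print({k:np.round(v,3).tolist() for k,v in manip.read_state().items()})
for n in ["scene","top"]:
    c=manip.calibration(n); print(n,{k:np.round(v,3).tolist() for k,v in c.items()})
    p,P=cloud(n); save(p,f"pics/{n}0.png"); np.savez(f"{n}0.npz",p=p,P=P)
    for q in ["tongs","gauge","sleeve_tight","reject_box","mug","awl","rivet_jar","label_roll"]:
        for r in manip.cut_out(q,n):
            if r["score"]>.2:
                m=r["mask"]; Q=P[m]; print(n,q,round(r["score"],2),np.round(r["position"]),m.sum(),np.round(np.nanmedian(Q,0)),np.round(np.nanpercentile(Q,[3,97],axis=0)).tolist())
E
```

```text
{'clock': 0.0, 'joints': [-1.172, 0.3, 1.522, -0.0, 1.321, -0.067], 'qd': [0.001, -0.002, 0.0, 0.0, -0.0, 0.0], 'effort': [-0.0, -53.18, -35.274, 0.071, 0.024, -0.0], 'eef_pos': [247.026, -491.361, 404.075], 'eef_rot': [-3.14, -0.0, 0.466], 'wrist_force': [0.524, -0.867, 0.799], 'moment': [0.013, -0.032, -0.011], 'finger_force': 0.0, 'finger_gap': 93.849}
scene {'intrinsics': [[420.81, 0.0, 282.773], [0.0, 420.81, 220.073], [0.0, 0.0, 1.0]], 'pose': [[-0.869, -0.391, 0.304, 870.134], [0.495, -0.689, 0.529, 465.702], [0.003, 0.61, 0.792, 913.159], [0.0, 0.0, 0.0, 1.0]]}
scene tongs 0.94 [249. 184.] 1114 [ 553. -280.   19.] [[468.0, -355.0, -0.0], [653.0, -227.0, 33.0]]
scene tongs 0.89 [261. 118.] 898 [ 384. -533.   18.] [[292.0, -592.0, -0.0], [469.0, -452.0, 33.0]]
scene tongs 0.85 [325. 158.] 996 [ 296. -279.   18.] [[193.0, -306.0, 1.0], [393.0, -215.0, 33.0]]
scene tongs 0.27 [201. 263.] 389 [ 767. -117.   20.] [[752.0, -166.0, -2.0], [778.0, -35.0, 26.0]]
scene gauge 0.93 [290. 280.] 1981 [603.  30.  14.] [[570.0, -72.0, 6.0], [631.0, 117.0, 31.0]]
scene gauge 0.29 [282. 401.] 1
[... 1238 characters left out ...]
, 7.0], [469.0, -451.0, 37.0]]
top tongs 0.55 [341. 214.] 282 [ 532. -262.   34.] [[459.0, -355.0, 12.0], [627.0, -226.0, 38.0]]
top gauge 0.84 [240. 190.] 1864 [598.  17.  16.] [[568.0, -76.0, 2.0], [631.0, 113.0, 31.0]]
top reject_box 0.86 [115. 215.] 2911 [528. 351.   7.] [[462.0, 276.0, 2.0], [587.0, 405.0, 52.0]]
top mug 0.89 [141. 126.] 1072 [772. 291.  47.] [[729.0, 248.0, 4.0], [800.0, 344.0, 87.0]]
top awl 0.24 [238. 190.] 1767 [597.  18.  16.] [[568.0, -74.0, 12.0], [629.0, 113.0, 32.0]]
top rivet_jar 0.64 [351. 140.] 335 [ 728. -282.   54.] [[713.0, -303.0, 9.0], [752.0, -263.0, 59.0]]
top label_roll 0.87 [185. 132.] 577 [748. 168.  30.] [[718.0, 137.0, 3.0], [781.0, 199.0, 34.0]]
```

View pics/scene0.png

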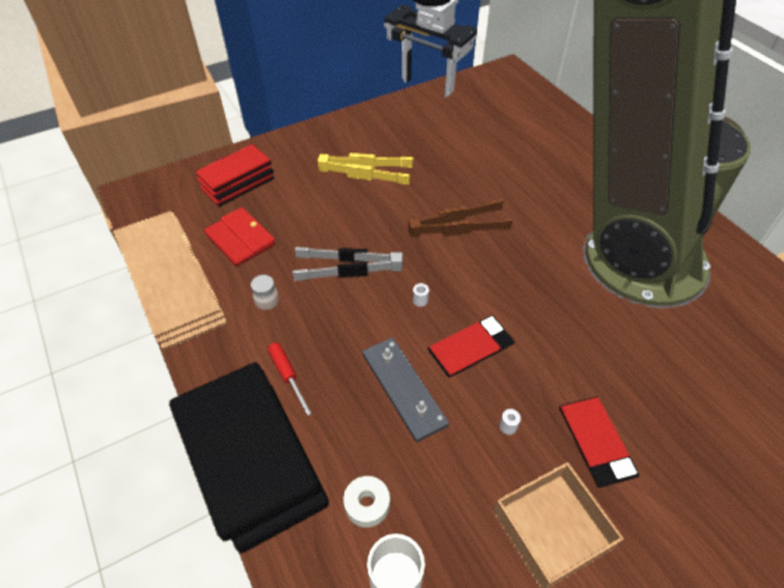

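View pics/top0.png

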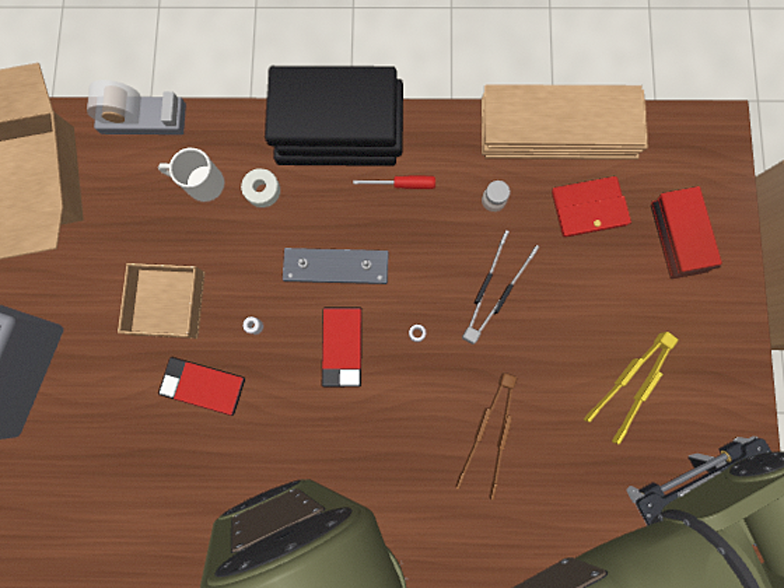

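Scene and top views agree. There are three tongs-shaped things: yellow (top view, 800-wide pixels, ~630,385), brown (~490,430) and steel with black grips (~500,285). The steel one is meant. Two sleeves stand at (252,325), which seems to have the narrow bore, and at (417,332), which seems wide. I'll confirm with an enlarged crop and measure.

```bash
cat > m.py <<'E'
from h import *
from scipy.optimize import least_squares
def near(P,c,r,z0,z1):
    Q=P.reshape(-1,3); Q=Q[np.isfinite(Q).all(1)]
    return Q[(np.hypot(Q[:,0]-c[0],Q[:,1]-c[1])<r)&(Q[:,2]>z0)&(Q[:,2]<z1)]
def circ(Q):
    # outer circle via min enclosing
    return cv2.minEnclosingCircle(Q[:,:2].astype(np.float32))
E
python3 - <<'E'
from m import *
D={n:np.load(n+"0.npz") for n in ["scene","top"]}
a=D["top"]["p"]; b=D["scene"]["p"]
def cr(p,c,r,k): 
    x,y=c; return cv2.resize(p[y-r:y+r,x-r:x+r,::-1],(k,k),interpolation=cv2.INTER_CUBIC)
row1=np.hstack([cr(a,(180,232),18,266),cr(a,(298,237),18,266),cr(a,(358,205),45,266)])
row2=np.hstack([cr(b,(364,301),18,266),cr(b,(301,210),18,266),cr(b,(250,186),45,266)])
cv2.imwrite("pics/crop.png",np.vstack([row1,row2]))
for n in D:
    P=D[n]["P"]
    print(n,"table z",np.round(np.nanmedian(P[...,2][(abs(P[...,0]-450)<30)&(abs(P[...,1]-0)<20)]),1))
    for nm,px in (("L",(486,173)),("R",(484,-122))):
        Q=near(P,px,40,12,60); Z=near(P,px,40,31,60)
        print(n,nm,"n",len(Q),len(Z),"maxz",Q[:,2].max().round(1),"mec all",circ(Q),"mec top",circ(Z))
    # gauge
    Q=near(P,(600,20),130,9,20); Q=Q[abs(Q[:,0]-600)<50]; print(n,"gauge",cv2.minAreaRect(Q[:,:2].astype(np.float32)),"z",np.median(Q[:,2]).round(1))
    Q=near(P,(600,20),120,24,60)
    for s in(1,-1):
        q=Q[(Q[:,1]-20)*s>20]; print(" pin",s,len(q),q.mean(0).round(1),q.min(0).round(1),q.max(0).round(1))
    Q=near(P,(525,340),110,40,60); print(n,"box",cv2.minAreaRect(Q[:,:2].astype(np.float32)),np.percentile(Q[:,2],[50,97]).round(1))
    Q=near(P,(560,-290),140,15,45); img=np.full((2,),0)
    np.save(f"tongs_{n}.npy",Q); print(n,"tongs",len(Q),Q.min(0).round(),Q.max(0).round())
E
```

```text
scene table z 9.0
scene L n 169 97 maxz 38.4 mec all ((481.7117004394531, 170.1006317138672), 15.262795448303223) mec top ((481.6463317871094, 170.11453247070312), 15.222355842590332)
scene R n 123 51 maxz 37.6 mec all ((470.3327941894531, -137.31005859375), 16.35140609741211) mec top ((470.27880859375, -137.9077606201172), 15.755963325500488)
scene gauge ((598.9888916015625, 19.886917114257812), (201.8416290283203, 64.99372863769531), 89.1996841430664) z 13.7
 pin 1 52 [602.2  81.4  35.5] [592.8  71.8  24.3] [608.7  87.3  50.2]
 pin -1 50 [599.3 -38.   35.5] [590.  -45.9  25.5] [606.1 -31.8  49.2]
scene box ((524.8795776367188, 341.0208740234375), (130.25921630859375, 131.98846435546875), 87.75601959228516) [47.6 51.2]
scene tongs 682 [ 452. -364.   15.] [ 667. -221.   37.]
top table z 11.7
top L n 115 84 maxz 42.4 mec all ((481.5534973144531, 169.52687072753906), 14.752622604370117) mec top ((481.42657470703125, 169.66651916503906), 14.68244743347168)
top R n 74 61 maxz 40.4 mec all ((470.33966064453125, -136.42335510253906), 14.543816566467285) mec top ((470.33966064453125, -136.42335510253906), 14.543816566467285)
top gauge ((599.4172973632812, 20.199134826660156), (199.58157348632812, 64.79151153564453), 89.26309204101562) z 16.1
 pin 1 39 [598.8  78.5  38.4] [591.9  71.8  24.6] [609.5  86.7  50.7]
 pin -1 37 [596.8 -40.4  38.2] [591.1 -47.8  24.2] [604.9 -31.9  54.7]
top box ((525.0449829101562, 341.8778991699219), (132.1114044189453, 130.3722686767578), 88.18220520019531) [49.8 54.6]
top tongs 444 [ 454. -363.   15.] [ 667. -221.   40.]
```

View pics/crop.png

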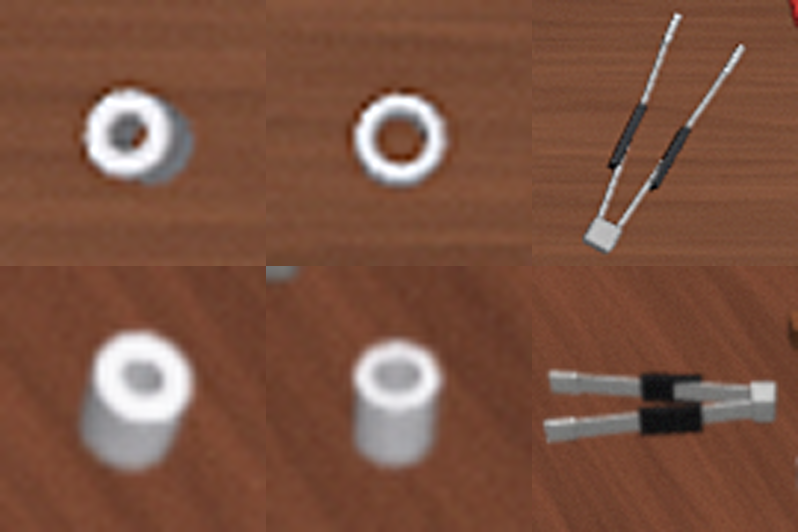

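The crop settles it: the left sleeve (top 252,325) has the narrow bore, so it is the tight one at about (481.5,170). The right one (417,332) has the wide bore and stands at about (470.3,-137). The steel tongs with black grips are confirmed. Wide sleeve first, onto the right pin at (598.4,-40).

```bash
python3 -m creep '{"slide":[[2.79,4.43,-1],[2.79,4.43,-1],[2.79,4.43,-1],[2.79,4.43,-1],[2.79,4.43,-1],[2.79,4.43,-1],[2.79,4.43,-1],[2.79,4.43,-1]],"turn":[0,0,0,0,0,0,0,0],"claw":[1,1,1,1,1,1,1,1]}' 15; python3 -m creep '{"slide":[[0,0,-3],[0,0,-3],[0,0,0]],"turn":[0,0,0],"claw":[1,1,1]}'
```

```text
clock: 1.9
eef_pos: [470.9, -135.4, 324.6]
eef_rot: [3.141, -0.0, 0.466]
wrist_force: [1.6, -0.0, 0.1]
finger_gap: 94.0
finger_force: 0.0
clock: 2.28
eef_pos: [469.9, -136.8, 263.3]
eef_rot: [-3.139, 0.002, 0.466]
wrist_force: [-0.4, -0.5, -0.2]
finger_gap: 94.2
finger_force: 0.0
```

```bash
python3 -m creep '{"slide":[[0,0,-3],[0,0,-2.7],[0,0,0],[0,0,0],[0,0,0],[0,0,0],[0,0,0],[0,0,0]],"turn":[0,0,0,0,0,0,0,0],"claw":[1,1,0.2,0.2,0.2,0.2,0.2,0.2]}' 15; python3 -m creep '{"slide":[[0,0,0],[0,0,3.5],[0,0,3.5],[4.2,3.2,0],[4.2,3.2,0],[4.3,3.2,0],[0,0,0],[0,0,0]],"turn":[0,0,0,0,0,0,0,0],"claw":[0.2,0.2,0.2,0.2,0.2,0.2,0.2,0.2]}'
cat > look.py <<'E'
import sys; from m import *
k=sys.argv[1]; c=eval(sys.argv[2]); z0,z1=eval(sys.argv[3])
for n in ["scene","top"]:
    p,P=cloud(n); np.savez(f"{n}{k}.npz",p=p,P=P); Q=near(P,c,45,z0,z1)
    print(n,len(Q),Q[:,2].max().round(1),Q.min(0).round(1),Q.max(0).round(1),circ(Q))
E
python3 look.py 1 '(598,-40)' '(85,140)'
python3 - <<'E'
from m import *
P=np.load("scene1.npz")["p"];T=np.load("top1.npz")["p"]
cv2.imwrite("pics/held.png",np.hstack([cv2.resize(P[200:310,200:330,::-1],(400,340),interpolation=2),cv2.resize(T[140:250,215:345,::-1],(400,340),interpolation=2)]))
E
```

```text
clock: 3.28
eef_pos: [470.2, -137.0, 207.8]
eef_rot: [3.142, -0.0, 0.466]
wrist_force: [-0.7, -0.3, -0.4]
finger_gap: 37.8
finger_force: 0.0
clock: 4.28
eef_pos: [596.8, -41.1, 277.2]
eef_rot: [-3.141, 0.001, 0.466]
wrist_force: [-0.6, -1.2, 0.1]
finger_gap: 29.8
finger_force: 15.0
scene 313 139.6 [578.3 -62.4  85.4] [618.1 -12.3 139.6] ((599.3466796875, -40.48939514160156), 28.553686141967773)Traceback (most recent call last):
  File "look.py", line 5, in <module>
    print(n,len(Q),Q[:,2].max().round(1),Q.min(0).round(1),Q.max(0).round(1),circ(Q))
                   ~~~~~~~~~~^^
    return umr_maximum(a, axis, None, out, keepdims, initial, where)
ValueError: zero-size array to reduction operation maximum which has no identity
```

View pics/held.png

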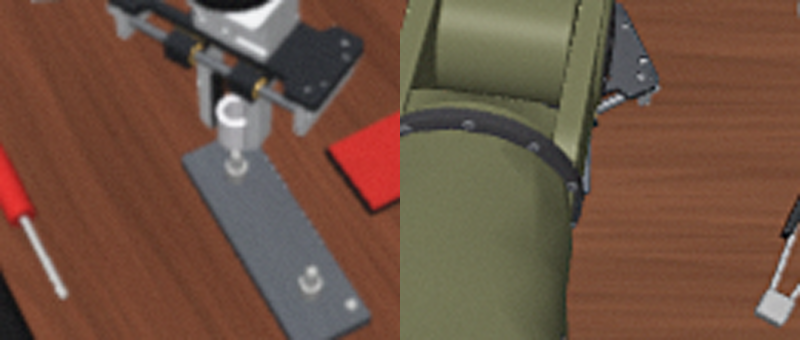

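The sleeve is held about 25 mm above the right pin (pixel 237,165 in the left panel). I'll fit cylinders for pin and sleeve in the same view to trim the offset.

```bash
cat > fit.py <<'E'
from m import *
def cyl(Q,r,c0):
    f=lambda c: np.hypot(Q[:,0]-c[0],Q[:,1]-c[1])-r
    s=least_squares(f,c0,loss="soft_l1",f_scale=.7); return s.x.round(2),np.abs(f(s.x)).mean().round(2),len(Q)
E
python3 - <<'E'
from fit import *
for k in "01":
  P=np.load(f"scene{k}.npz")["P"]
  for nm,c in(("L",(600,80)),("R",(598.4,-40))):
    print(k,nm,"thin",cyl(near(P,c,10,34,46),5.5,c),"step",cyl(near(P,c,13,18,29),8.5,c))
P=np.load("scene1.npz")["P"]
Q=near(P,(597,-41),24,72,103); c=(597,-41)
d=np.array([np.sin(.466),-np.cos(.466)]); t=(Q[:,:2]-c)@d
for z in(72,80,88,96):
    m=(Q[:,2]>z)&(Q[:,2]<z+8); print(z,m.sum(),t[m].min().round(1),t[m].max().round(1))
Q=Q[abs(t)<13]
print("sleeve",cyl(Q,15,c)); print("low",cyl(Q[Q[:,2]<84],15,c),"high",cyl(Q[Q[:,2]>88],15,c))
P=np.load("scene0.npz")["P"]; print("ref sleeves",cyl(near(P,(470.3,-137),24,6,33),15,(470,-137)),cyl(near(P,(481.5,170),24,6,33),15,(481,170)))
print(manip.read_state()["eef_pos"])
E
```

```text
0 L thin (array([598.67,  79.63]), np.float64(0.97), 12) step (array([599.94,  78.98]), np.float64(0.71), 22)
0 R thin (array([598.48, -41.07]), np.float64(1.18), 19) step (array([597.72, -41.08]), np.float64(0.88), 22)
1 L thin (array([599.72,  78.11]), np.float64(0.92), 14) step (array([599.13,  78.58]), np.float64(1.19), 20)
1 R thin (array([597.5 , -41.52]), np.float64(0.95), 18) step (array([597.48, -41.21]), np.float64(0.73), 19)
72 26 -17.0 20.1
80 37 -22.4 19.7
88 40 -20.9 19.8
96 56 -19.8 19.3
sleeve (array([594.85, -39.27]), np.float64(2.32), 125)
low (array([596.35, -42.4 ]), np.float64(1.59), 37) high (array([594.47, -38.76]), np.float64(2.33), 75)
ref sleeves (array([ 470.91, -137.68]), np.float64(2.14), 108) (array([481.29, 169.37]), np.float64(2.68), 114)
[596.64369991 -41.70691118 277.64115198]
```

```bash
python3 -m creep '{"slide":[[0.1,0.06,-1],[0,0,-1.2],[0,0,-0.7],[0,0,-0.6],[0,0,0]],"turn":[0,0,0,0,0],"claw":[0.2,0.2,0.2,0.2,0.2]}' 10; python3 -m creep '{"slide":[[0,0,-0.4],[0,0,-0.3],[0,0,0]],"turn":[0,0,0],"claw":[0.2,0.2,0.2]}'
```

```text
clock: 5.0
eef_pos: [598.2, -40.4, 242.1]
eef_rot: [-3.141, 0.001, 0.466]
wrist_force: [1.1, 0.4, 0.1]
finger_gap: 30.6
finger_force: 10.0
clock: 5.38
eef_pos: [598.2, -40.4, 235.4]
eef_rot: [-3.141, 0.0, 0.466]
wrist_force: [0.3, -0.3, -0.7]
finger_gap: 30.4
finger_force: 10.0
```

Past the step with no force. Down to the plate and release.

```bash
python3 -m creep '{"slide":[[0,0,-0.5],[0,0,-0.4],[0,0,-0.2],[0,0,0],[0,0,0]],"turn":[0,0,0,0,0],"claw":[0.2,0.2,0.2,0.2,0.6]}';python3 -m creep '{"slide":[[0,0,0],[0,0,0],[0,0,0],[0,0,3],[0,0,4],[0,0,3],[-3,5,2],[-3,5,2]],"turn":[0,0,0,0,0,0,0,0],"claw":[0.7,0.7,0.7,0.7,0.7,1,1,1]}'
python3 -m creep '{"slide":[[-1.85,3.7,0],[-1.85,3.7,0],[-1.85,3.7,0],[0,0,-4],[0,0,0]],"turn":[0,0,0,0,0],"claw":[1,1,1,1,1]}'
python3 - <<'E'
from fit import *
p,P=cloud("scene"); np.savez("scene2.npz",p=p,P=P)
for n,P_ in (("scene",P),("top",cloud("top")[1])):
    Q=near(P_,(598,-40),20,40,75); print(n,len(Q), np.percentile(Q[:,2],[10,50,95]) if len(Q) else "",circ(Q) if len(Q) else "")
print({k:manip.read_state()[k] for k in("eef_pos","eef_rot")})
E
```

```text
clock: 6.0
eef_pos: [598.3, -40.4, 224.8]
eef_rot: [3.141, -0.0, 0.466]
wrist_force: [-0.1, 0.4, 0.2]
finger_gap: 37.3
finger_force: 0.0
clock: 7.0
eef_pos: [537.3, 60.4, 365.2]
eef_rot: [-3.142, -0.0, 0.465]
wrist_force: [0.2, 0.7, 0.6]
finger_gap: 91.8
finger_force: 0.0
clock: 7.62
eef_pos: [482.2, 170.7, 322.9]
eef_rot: [-3.141, 0.004, 0.466]
wrist_force: [-0.0, -0.5, -0.5]
finger_gap: 94.0
finger_force: 0.0
scene 103 [42.27015091 47.75159005 51.57052903] ((598.7565307617188, -40.99237823486328), 15.248713493347168)
top 86 [46.05058445 51.16562502 54.39097712] ((598.7940063476562, -40.5235481262207), 14.733800888061523)
{'eef_pos': array([483.06425484, 170.39856724, 325.55579096]), 'eef_rot': array([ 3.14154381e+00, -2.61083784e-04,  4.65402196e-01])}
```

```bash
python3 -m creep '{"slide":[[-0.1,-0.08,-4],[0,0,-4],[0,0,-3],[0,0,-0.7],[0,0,0],[0,0,0],[0,0,0],[0,0,0]],"turn":[0,0,0,0,0,0,0,0],"claw":[1,1,1,1,0.2,0.2,0.2,0.2]}' 15; python3 -m creep '{"slide":[[0,0,0],[0,0,3.5],[0,0,3.5],[4.0,-3.0,1],[3.9,-3.0,0],[3.9,-3.0,0],[0,0,0],[0,0,0]],"turn":[0,0,0,0,0,0,0,0],"claw":[0.2,0.2,0.2,0.2,0.2,0.2,0.2,0.2]}'
python3 - <<'E'
from h import *
S=[manip.read_state()["eef_pos"]]
p,P=cloud("scene");S.append(manip.read_state()["eef_pos"]); t,_=cloud("top");S.append(manip.read_state()["eef_pos"]); print(np.mean(S,0))
cv2.imwrite("pics/held2.png",cv2.resize(p[220:310,240:340,::-1],(600,540),interpolation=2))
E
```

```text
clock: 8.72
eef_pos: [481.8, 169.8, 208.2]
eef_rot: [3.141, -0.001, 0.466]
wrist_force: [-0.4, 0.4, -0.7]
finger_gap: 57.3
finger_force: 0.0
clock: 9.72
eef_pos: [599.3, 80.1, 287.3]
eef_rot: [-3.141, 0.001, 0.466]
wrist_force: [-0.7, -0.9, -1.1]
finger_gap: 19.2
finger_force: 0.0
[599.17239789  80.3604466  287.48630588]
```

View pics/held2.png

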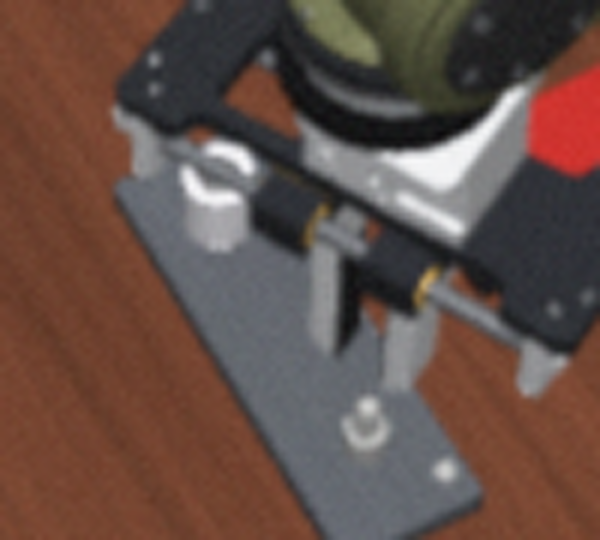

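The fingers are empty: I lifted before they had closed. I'll go back opened and check the sleeve's place.

```bash
python3 -m creep '{"slide":[[-3.9,3.0,0],[-3.9,3.0,0],[-4.0,3.0,0],[0,0,0],[0,0,0]],"turn":[0,0,0,0,0],"claw":[0.75,0.75,0.75,0.75,0.75]}'
python3 - <<'E'
from fit import *
for n in("scene","top"):
    Q=near(cloud(n)[1],(481.5,170),26,12,50 if n=="top" else 48); print(n,len(Q),circ(Q) if len(Q) else "",cyl(Q,15,(481,170)) if len(Q) else "", Q[:,2].max())
E
```

```text
clock: 10.45
eef_pos: [481.7, 170.0, 288.1]
eef_rot: [3.141, -0.001, 0.467]
wrist_force: [-0.2, 0.0, 0.6]
finger_gap: 65.5
finger_force: 0.0
scene 171 ((482.46551513671875, 169.84799194335938), 15.417466163635254) (array([481.64, 169.35]), np.float64(3.2), 171) 37.77763910863894
top 95 ((481.2452392578125, 169.0222625732422), 14.206817626953125) (array([484.96, 168.59]), np.float64(3.42), 95) 42.229154093922034
```

Still standing in place. Grasp again with more closing time.

```bash
python3 -m creep '{"slide":[[0,0,-4],[0,0,-3],[0,0,-1],[0,0,0],[0,0,0],[0,0,0],[0,0,0],[0,0,0]],"turn":[0,0,0,0,0,0,0,0],"claw":[0.75,0.75,0.75,0.2,0.2,0.2,0.2,0.2]}' 15; python3 -m creep '{"slide":[[0,0,0],[0,0,0],[0,0,0]],"turn":[0,0,0],"claw":[0.2,0.2,0.2]}'
```

```text
clock: 11.55
eef_pos: [481.8, 169.8, 208.1]
eef_rot: [3.141, -0.001, 0.466]
wrist_force: [0.1, -0.1, 4.7]
finger_gap: 30.4
finger_force: 15.0
clock: 11.92
eef_pos: [481.8, 169.9, 208.0]
eef_rot: [3.142, -0.001, 0.466]
wrist_force: [-1.0, 0.6, 5.2]
finger_gap: 30.2
finger_force: 15.0
```

```bash
python3 -m creep '{"slide":[[0,0,4],[0,0,4],[4.0,-3.0,0],[3.9,-3.0,0],[3.9,-3.0,0],[0,0,-1],[0,0,-1],[0,0,0]],"turn":[0,0,0,0,0,0,0,0],"claw":[0.2,0.2,0.2,0.2,0.2,0.2,0.2,0.2]}'; python3 -m creep '{"slide":[[0,0,-0.8],[0,0,-0.5],[0,0,0]],"turn":[0,0,0],"claw":[0.2,0.2,0.2]}' 10
python3 -m creep '{"slide":[[0,0,-0.4],[0,0,-0.3],[0,0,0]],"turn":[0,0,0],"claw":[0.2,0.2,0.2]}'
```

```text
clock: 12.92
eef_pos: [598.9, 80.6, 266.6]
eef_rot: [-3.141, 0.002, 0.467]
wrist_force: [-0.1, 0.7, -0.3]
finger_gap: 30.0
finger_force: 15.0
clock: 13.3
eef_pos: [599.6, 79.9, 254.2]
eef_rot: [-3.141, 0.001, 0.466]
wrist_force: [0.9, -0.1, -0.0]
finger_gap: 30.3
finger_force: 10.0
clock: 13.68
eef_pos: [599.7, 79.8, 247.4]
eef_rot: [-3.141, 0.0, 0.466]
wrist_force: [-0.3, 0.5, 0.5]
finger_gap: 30.7
finger_force: 10.0
```

```bash
python3 -m creep '{"slide":[[0,0,-0.4],[0,0,-0.3],[0,0,0],[0,0,0],[0,0,0],[0,0,0],[0,0,3],[0,0,4]],"turn":[0,0,0,0,0,0,0,0],"claw":[0.2,0.2,0.2,0.7,0.7,0.7,0.7,0.7]}'
python3 -m creep '{"slide":[[0,0,4],[0,-5,2],[-0.5,-6,0],[-0.5,-6,0],[-0.5,-6,0],[-0.5,-6,0],[0,0,0]],"turn":[-0.15,-0.15,-0.15,-0.15,-0.15,-0.15,0],"claw":[0.7,0.7,0.7,0.7,0.7,0.7,0.7]}'
python3 - <<'E'
from fit import *
for n in("scene","top"):
    p,P=cloud(n); np.savez(f"{n}3.npz",p=p,P=P)
    for c in((599.7,79.7),(598.5,-40.5)):
        Q=near(P,c,22,38,80); print(n,len(Q),Q[:,2].max().round(1) if len(Q) else "", np.percentile(Q[:,2],80).round(1) if len(Q) else "",circ(Q[Q[:,2]>Q[:,2].max()-8]) if len(Q) else "")
p=np.load("scene3.npz")["p"]; t=np.load("top3.npz")["p"]
cv2.imwrite("pics/placed.png",np.hstack([cv2.resize(p[160:310,220:350,::-1],(400,460),interpolation=2),cv2.resize(t[145:260,270:385,::-1],(400,460),interpolation=2)]))
E
```

```text
clock: 14.68
eef_pos: [599.6, 79.8, 310.7]
eef_rot: [-3.141, 0.002, 0.466]
wrist_force: [-0.0, -0.7, 0.4]
finger_gap: 65.6
finger_force: 0.0
clock: 15.55
eef_pos: [578.9, -213.8, 370.4]
eef_rot: [3.141, 0.0, -0.441]
wrist_force: [0.3, -0.1, -1.2]
finger_gap: 65.6
finger_force: 0.0
scene 183 70.0 66.1 ((600.4122314453125, 78.50020599365234), 15.644481658935547)
scene 114 53.0 49.6 ((599.0385131835938, -40.8254280090332), 14.926006317138672)
top 137 72.5 68.0 ((599.09326171875, 79.14849853515625), 15.171630859375)
top 90 58.5 52.5 ((598.5344848632812, -41.21878433227539), 14.273359298706055)
```

View pics/placed.png

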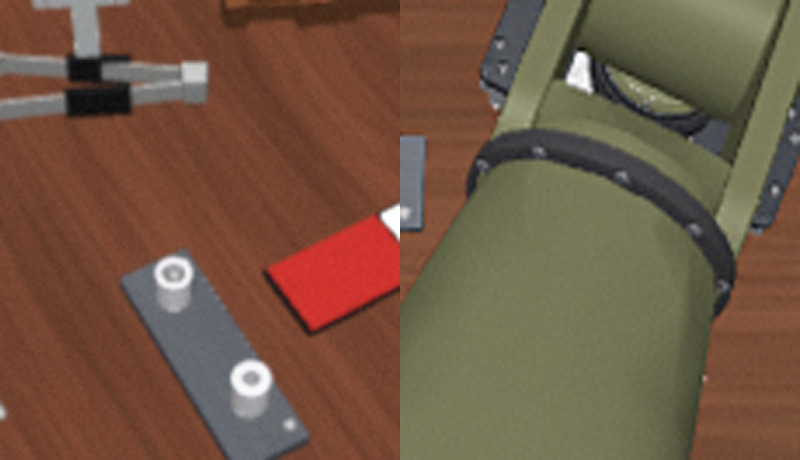

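Both sleeves are right: tight on the left pin with its top at ~67, wide on the right with its top at ~51. Now the tongs pose.

Run:
```python
from fit import *
for n in("scene","top"):
    P=np.load(n+"0.npz")["P"]; Q=near(P,(560,-290),150,22,45)
    def f(v,full=True):
        c,s=np.cos(v[2]),np.sin(v[2]); d=Q[:,:2]-v[:2]; x=d[:,0]*c+d[:,1]*s; y=-d[:,0]*s+d[:,1]*c
        m=(x>-75); r=np.where(m,np.abs(y)-(v[3]+v[4]*x),0)
        return (x,y) if not full else r
    s=least_squares(f,[565,-285,-.47,15,.14],loss="soft_l1",f_scale=2); v=s.x; x,y=f(v,False)
    lo,hi=np.percentile(x,[.5,99.5]); 
    for _ in range(3):
        sh=((x.max()-119)+(x.min()+101))/2; v[0]+=sh*np.cos(v[2]); v[1]+=sh*np.sin(v[2]); v[3]+=v[4]*sh; x=x-sh
    print(n,v.round(3),x.min().round(1),x.max().round(1),"ygrip",np.percentile(y[abs(x)<25],[2,98]).round(1),"butt y",y[x<-85].mean().round(1),"jaw",y[x>95].min().round(1),y[x>95].max().round(1))
    p=np.load(n+"0.npz")["p"].astype(int); dark=(p.sum(-1)<150)&(P[...,2]>20)&(P[...,2]<45)&(np.hypot(P[...,0]-v[0],P[...,1]-v[1])<60)
    print("dark centroid",np.nanmean(P[dark],0).round(1),dark.sum(), cv2.minAreaRect(P[dark][:,:2].astype(np.float32)))
print(manip.read_state()["eef_pos"],manip.read_state()["eef_rot"])
```

```text
scene [ 5.05425e+02 -3.91694e+02 -3.58000e-01  2.39008e+02 -1.21000e-01] -101.4 119.4 ygrip [ 94.5 146. ] butt y 135.6 jaw 70.6 140.1
dark centroid [nan nan nan] 0 ((0.0, 0.0), (0.0, 0.0), 0.0)
top [ 5.46758e+02 -2.77854e+02 -4.86000e-01  1.96470e+01  1.04000e-01] -100.6 118.6 ygrip [-24.5  24.3] butt y -0.2 jaw -34.3 33.6
dark centroid [ 542.6 -274.4   32.6] 41 ((545.7898559570312, -277.4433288574219), (49.892356872558594, 57.31180191040039), 62.5485725402832)
[ 579.628558   -210.31782425  370.50254818] [-3.14140135e+00  3.04340970e-04 -4.34124575e-01]<stdin>:14: RuntimeWarning: Mean of empty slice
```

```bash
python3 -m creep '{"slide":[[-1.6,-3.4,0],[-1.68,-3.37,-3],[0,0,-4],[0,0,-3],[0,0,0]],"turn":[-0.05,0,0,0,0],"claw":[0.75,0.75,0.75,0.75,0.75]}' 12
python3 - <<'E'
from cell import manip
import numpy as np
S=[]
for i in range(3):
    manip.camera("scene"); s=manip.read_state(); S.append(np.r_[s["eef_pos"],s["eef_rot"][2]])
print(np.mean(S,0).round(2))
E
```

```text
clock: 16.27
eef_pos: [547.1, -276.4, 268.9]
eef_rot: [-3.141, 0.004, -0.482]
wrist_force: [0.6, -0.3, 0.1]
finger_gap: 70.4
finger_force: 0.0
[ 5.4751e+02 -2.7702e+02  2.7172e+02 -4.8000e-01]
```

```bash
python3 -m creep '{"slide":[[-0.06,-0.08,-3],[0,0,-2.5],[0,0,-1.2],[0,0,0],[0,0,0],[0,0,0],[0,0,0],[0,0,0]],"turn":[0,0,0,0,0,0,0,0],"claw":[0.75,0.75,0.75,0.6,0.46,0.46,0.46,0.46]}' 12; python3 -m creep '{"slide":[[0,0,0],[0,0,0]],"turn":[0,0],"claw":[0.46,0.46]}'
```

```text
clock: 17.42
eef_pos: [546.6, -278.9, 205.0]
eef_rot: [3.141, -0.002, -0.484]
wrist_force: [-0.0, -0.8, 6.9]
finger_gap: 43.1
finger_force: 7.7
clock: 17.68
eef_pos: [546.6, -279.0, 204.9]
eef_rot: [3.141, -0.002, -0.484]
wrist_force: [-0.1, 0.2, 7.1]
finger_gap: 43.2
finger_force: 7.8
```

```bash
python3 -m creep '{"slide":[[0,0,1],[0,0,2],[0,0,3],[0,0,3],[0,0,2.5],[0,0,0]],"turn":[0,0,0,0,0,0],"claw":[0.46,0.46,0.46,0.46,0.46,0.46]}'
python3 -m creep '{"slide":[[-0.7,4.5,0],[-0.7,4.5,0],[-0.7,4.5,0],[-0.7,4.5,0],[-0.6,4.5,0],[-0.6,4.5,0],[-0.6,4.4,0],[-0.6,4.4,0]],"turn":[0.06,0.06,0.06,0.06,0.06,0.06,0.06,0.064],"claw":[0.46,0.46,0.46,0.46,0.46,0.46,0.46,0.46]}'
python3 -m creep '{"slide":[[0,0,0],[0,0,0]],"turn":[0,0],"claw":[0.46,0.46]}'
python3 - <<'E'
from fit import *
p,P=cloud("scene"); np.savez("scene4.npz",p=p,P=P); t,T=cloud("top"); np.savez("top4.npz",p=t,P=T)
cv2.imwrite("pics/over.png",np.hstack([cv2.resize(p[190:310,220:350,::-1],(400,370),interpolation=2),cv2.resize(t[130:260,170:310,::-1],(400,370),interpolation=2)]))
S=manip.read_state(); print(S["eef_pos"],S["eef_rot"])
E
```

```text
clock: 18.42
eef_pos: [546.4, -278.7, 321.5]
eef_rot: [3.141, -0.004, -0.484]
wrist_force: [0.1, -0.1, -1.1]
finger_gap: 43.5
finger_force: 5.7
clock: 19.42
eef_pos: [493.7, 80.7, 318.0]
eef_rot: [3.142, 0.001, 0.002]
wrist_force: [0.4, -0.2, -1.1]
finger_gap: 43.5
finger_force: 5.7
clock: 19.68
eef_pos: [494.3, 79.0, 318.2]
eef_rot: [3.141, 0.001, -0.0]
wrist_force: [0.3, -0.1, -0.3]
finger_gap: 43.3
finger_force: 5.7
[494.39483194  78.47507894 318.36963255] [ 3.14145524e+00  4.68538934e-04 -1.65743190e-03]
```

View pics/over.png

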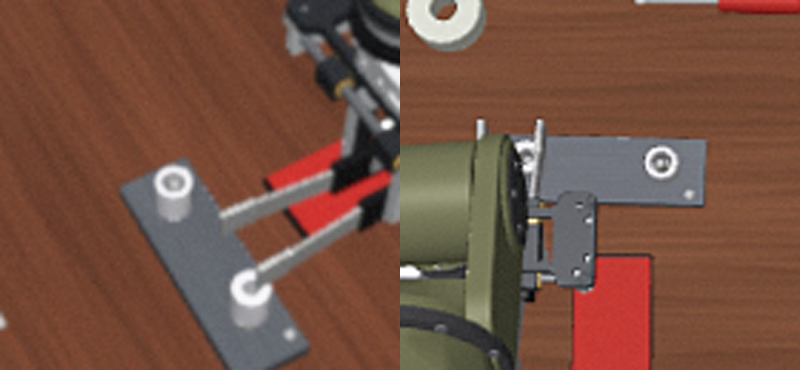

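The tongs are held and level, and the jaws straddle the tight sleeve (left panel 251,300). I'll measure the jaws.

Run:
```python
from fit import *
for n in("scene4","top4"):
    P=np.load(n+".npz")["P"]; Q=P.reshape(-1,3); Q=Q[np.isfinite(Q).all(1)]
    Q=Q[(Q[:,0]>560)&(Q[:,0]<640)&(abs(Q[:,1]-79)<60)&(Q[:,2]>90)&(Q[:,2]<170)]
    for s in(1,-1):
        q=Q[(Q[:,1]-79)*s>0]; q=q[q[:,0]>585]
        if len(q): print(n,s,len(q),np.percentile(q,[2,50,98],axis=0).round(1).tolist())
```

```text
scene4 1 89 [[586.2, 100.2, 117.2], [600.0, 104.6, 134.3], [612.4, 105.9, 143.3]]
scene4 -1 93 [[586.1, 52.4, 117.0], [599.7, 56.1, 133.2], [612.6, 57.7, 143.6]]
top4 1 20 [[598.3, 100.8, 125.6], [607.1, 102.0, 143.2], [612.0, 104.5, 147.3]]
top4 -1 48 [[585.6, 51.7, 119.4], [598.0, 53.4, 142.6], [612.4, 56.8, 146.6]]
```

Jaws are centred at about (599,79) with underside at z 117, as wanted. Lower 80 mm, then pinch with 30 N.

```bash
python3 -m creep '{"slide":[[0,0,-2.5],[0,0,-2],[0,0,-1.5],[0,0,-1],[0,0,-1],[0,0,0]],"turn":[0,0,0,0,0,0],"claw":[0.46,0.46,0.46,0.46,0.46,0.46]}'
python3 -m creep '{"slide":[[0,0,0],[0,0,0],[0,0,0],[0,0,0],[0,0,0],[0,0,0],[0,0,0],[0,0,0]],"turn":[0,0,0,0,0,0,0,0],"claw":[0.42,0.4,0.38,0.36,0.34,0.32,0.3,0.3]}' 30
```

```text
clock: 20.52
eef_pos: [494.3, 79.2, 238.2]
eef_rot: [3.142, 0.001, -0.0]
wrist_force: [-0.3, 0.1, -1.6]
finger_gap: 43.2
finger_force: 5.7
clock: 21.52
eef_pos: [494.4, 79.3, 238.7]
eef_rot: [-3.142, -0.0, -0.0]
wrist_force: [0.6, 0.3, 0.7]
finger_gap: 36.5
finger_force: 30.0
```

```bash
python3 -m creep '{"slide":[[0,0,0.4],[0,0,0.8],[0,0,1],[0,0,1.5],[0,0,2],[0,0,2],[0,0,2],[0,0,0]],"turn":[0,0,0,0,0,0,0,0],"claw":[0.3,0.3,0.3,0.3,0.3,0.3,0.3,0.3]}'
python3 - <<'E'
from fit import *
p,P=cloud("scene"); np.savez("scene5.npz",p=p,P=P)
cv2.imwrite("pics/lift.png",cv2.resize(p[180:310,220:370,::-1],(690,598),interpolation=2))
Q=near(P,(598,79),16,100,190); print(len(Q),np.percentile(Q,[3,50,97],axis=0).round(1).tolist(), circ(Q[Q[:,2]>140]) if len(Q) else "")
Q=near(P,(598,-40),20,40,75); print(np.percentile(Q[:,2],[50,95]).round(1)); print(near(P,(600,79),10,20,90)[:,2].max())
E
```

```text
clock: 22.52
eef_pos: [494.4, 79.3, 337.5]
eef_rot: [-3.141, -0.003, -0.0]
wrist_force: [0.8, 0.4, -2.0]
finger_gap: 36.8
finger_force: 30.0
179 [[587.6, 67.7, 133.8], [601.1, 79.3, 162.3], [613.3, 92.6, 166.0]] ((599.0751342773438, 79.77535247802734), 15.072901725769043)
[47.8 51.7]
48.62279692780896
```

View pics/lift.png

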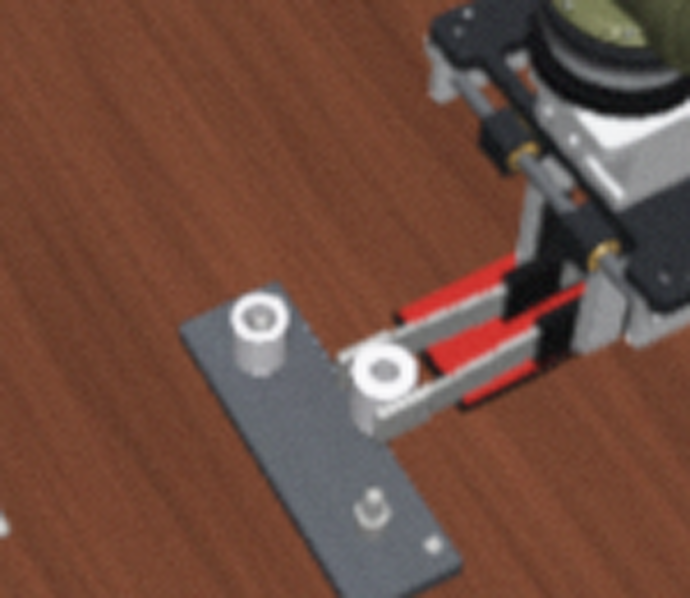

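The tight sleeve is in the jaws (384,385), clear of its pin, and the wide one is still down. Carry it to the box.

```bash
python3 -m creep '{"slide":[[-0.4,1.6,0],[-0.9,3.2,0],[-1.2,4.2,0],[-1.2,4.2,0],[-1.2,4.2,0],[-1.2,4.2,0],[-0.9,3.0,0],[-0.4,1.6,0]],"turn":[0,0,0,0,0,0,0,0],"claw":[0.3,0.3,0.3,0.3,0.3,0.3,0.3,0.3]}'
python3 -m creep '{"slide":[[0,0,-1],[0,0,0],[0,0,0],[0,0,0]],"turn":[0,0,0,0],"claw":[0.3,0.3,0.3,0.3]}'
python3 - <<'E'
from fit import *
for n in("scene","top"):
    p,P=cloud(n); np.savez(n+"6.npz",p=p,P=P)
    Q=near(P,(525,341),40,135,190); print(n,len(Q),np.percentile(Q,[3,50,97],axis=0).round(1).tolist()); q=near(P,(525,341),16,140,190); print(circ(q) if len(q) else "")
    Q=near(P,(598,-40),20,40,75); print(np.percentile(Q[:,2],[50,95]).round(1) if len(Q) else "")
p=np.load("scene6.npz")["p"]; save(p,"pics/end.png")
E
```

```text
clock: 23.58
eef_pos: [419.2, 343.1, 334.9]
eef_rot: [3.141, 0.001, 0.002]
wrist_force: [1.0, -0.5, -1.4]
finger_gap: 36.8
finger_force: 30.0
clock: 24.08
eef_pos: [420.6, 340.8, 325.9]
eef_rot: [-3.141, -0.0, -0.001]
wrist_force: [-0.7, -0.3, 0.1]
finger_gap: 36.2
finger_force: 30.0
scene 421 [[492.0, 322.1, 136.3], [525.0, 340.8, 149.3], [539.6, 359.6, 153.7]]
((525.1627807617188, 340.9681701660156), 15.824540138244629)
[47.6 51.6]
top 328 [[491.0, 321.6, 136.6], [519.3, 337.5, 150.9], [538.3, 359.2, 156.5]]
((525.3690185546875, 340.8659362792969), 15.480916023254395)
[50.6 54.9]
```

View pics/end.png

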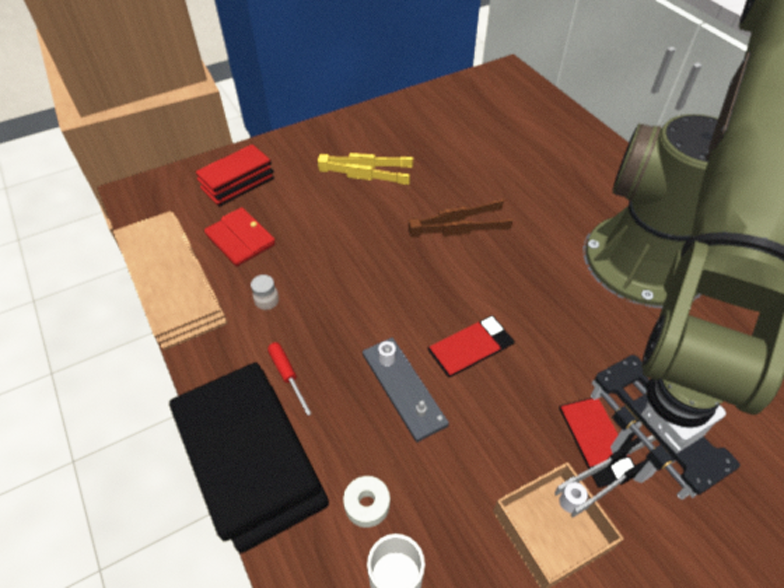

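The tight sleeve is in the tongs at (525.2,340.9), over the box centre, with its underside ~120 mm up, at rest. The wide one is seated at (387,350) and nothing else has moved.

```bash
python3 -c "
from cell import manip
print(manip.sign_off())"
```

```text
the job is handed in; nothing more can be done
None
```

I've handed the job in: the wide sleeve is fully down on the right pin, and the tight sleeve is held in the tongs, at rest over the middle of the reject box with its underside about 70 mm above the rim, after roughly 24 of the 72 s.

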